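# Stow the sliding parts tray past its spring catch

## Robot

A 7-joint arm with a two-finger parallel gripper is mounted at the origin on a cart in front of the work surface, level with it; the furniture and walls round the work are solid. World frame = base frame: x ahead of the robot, y to its left, z up, the work surface at z = 0. Lengths are in m, angles in rad, forces in N, time in s.
With the tool pointing down it reaches from about 0.35 to 0.9 m from the base axis. Payload 8.1 kg.
Tool frame: the origin (TCP) lies at the very end of the fingers, on their centre line; the grasp point (between the pads) lies 19 mm behind it; z points along the fingers, y is the line along which they close (so a half turn about z gives the same grasp; the last joint's range is limited). The gripper opens to 85 mm and grips with 20 to 120 N. Pads are 22 mm wide; open, the fingers measure 114 mm over their backs; the gripper's body (76 mm by 85 mm) begins 54 mm behind the grasp point. The pads swing forward as they close: fully open they stand 13 mm farther back than shut.
Start: joints at [1.002, 0.434, 0.025, 1.573, -0.012, 1.134, -0.075], TCP at [0.281, -0.558, 0.231] pointing down, gripper open.
Joint ranges: [-2.62, 2.62], [-0.44, 2.09], [-1.27, 1.32], [0.08, 2.57], [-1.32, 4.46], [0.12, 2], [-2.74, 2.74]. Speed limits (rad/s): [2.22, 2.22, 3.01, 3.01, 3.14, 3.14, 3.14].

## Interface

Orientations are given as a unit quaternion [x, y, z, w].
In Python, from station import bot, sensors, snapshot, sign_off gives the robot as it stands (bot), with the cameras as plain functions, the readings (sensors) and the job as plain functions.
- The arm moves only by the tool inch_along, called after "Emit:" by a JSON object that holds its "fn" and its "kwargs", one argument or row to a line. Schema: {"type":"object","properties":{"motion":{"type":"array","items":{"type":"number"},"minItems":7,"maxItems":70},"grip_force":{"type":"number"},"only":{"type":"string"},"quiet":{"type":"boolean"},"lines":{"type":"string"}},"required":["motion"],"additionalProperties":false}. motion is one flat list of numbers that holds 1 to 10 rows one after another, with no inner brackets; each row has 7 numbers: the opening from 0.0 (shut) to 1.0 (fully open), then dx, dy, dz in m, then a rotation vector rx, ry, rz in rad; each row shifts and turns the commanded pose from where the row before left it, along the tool's axes as they then stand; what a row does not reach is not made up. A row lasts 1/8 s, in which the tool goes at most 0.0625 m and 0.188 rad, less where a joint would pass 70% of its speed; a pose out of reach is approached as far as the arm can. The fingers move at their own pace and stop on an object; grip_force is the grip in N (left out, the last holds). Time passes only in rows, so rows that do not move let the fingers close. The tool returns the time, the measured TCP pose, the force, the opening and the grip force at its end. only (a regular expression) keeps the lines of the reply that match it, lines (a string "A,B") keeps lines A to B, and quiet returns only ok. Input that does not fit is refused with a message, and nothing moves.
- sensors.observe(): the state, without advancing time (a new reading comes with each control period).
- snapshot(name): name is "side" or "top" or "wrist"; returns a dict with "color" (420x560x3 uint8, blue, green, red), "depth" (420x560 float32, m along the optical axis (not along the pixel's ray), 0 where there is no reading), "fx", "fy", "cx", "cy" (pixels), "camera_from_world" (4x4, takes a point from world to camera coordinates); the wrist camera has in their place "hand_eye" (4x4, takes a point from camera to tool coordinates, whose origin is the TCP and whose axes are the flange's). Camera axes: x right, y up, looking along -z (the intrinsics and any distortion apply to the point x, -y, -z); pixel columns grow to the right and rows downward; lengths in m; the calibration is good to about 2 mm. A picture is of the moment at which its call begins: read the wrist's pose just before it.
- sign_off(): hands the job in; it is judged then, once.
The state is a dict: "clock": time; "q": joint angles; "joint_vel": joint speeds; "joint_torque": joint torques, N m; "position": TCP position; "orientation": TCP orientation; "wrist_force": force on the tool from outside, world axes, zero at the start; "torque": the same for the moment, N m; "gripper_width": opening from 0.0 (shut) to 1.0 (fully open); "grip_force": force on a finger pad.
Only numpy, scipy, OpenCV 4.12 (cv2) and the standard library are available. Lean on these libraries where they do the work, as an engineer would, in place of code of your own. Each camera call takes 0.05 s, during which the arm holds its last target. There are 200 camera calls.

## Task

Stow the sliding parts tray for driving: with the closed fingertips press the spring catch plate in the handle opening down and, keeping it pressed, push the tray in by its tall near wall until it is fully home; only then let the catch go so that it springs up behind the handle bar. This is all pressing and pushing: do not pick up or tip the two brass fittings in the tray, and leave the white cap and the spanner where they lie.

Things in the scene. Friction and masses are not known exactly. Their poses are not given: they have to be found in the camera images.
- runner: Fixed aluminium channel with a dark steel floor on the worktop to the robot's right, 235 x 108 mm, floor 6 mm thick, side rails 33 mm high. Origin: on the worktop, on the centre line, 42 mm in from the near end, level with the near face of the catch's tooth. +x is the way the tray slides in (roughly away from the robot), y across, z up.
- catch (a joint): Spring catch, m pressed straight down: 0 = up, 0.010 = bottomed; about 3 N at the top of the travel to 9 N at the bottom. One steel piece 36 mm wide on the centre line: an upright tooth and, beyond it, a flat press plate. Up, the tooth blocks the tray's handle bar; pressed 7 mm or more it lets the bar pass over it.
- plate_top (a point): On top of the catch's press plate, on the centre line, at x = 35 mm in the runner frame; moves down with the catch. The plate spans x = 10 to 118 mm in the runner frame; its top is 22 mm above the worktop when up, 12 mm when bottomed.
- tooth_top (a point): Top centre of the catch's tooth, which spans x = 0 to 10 mm in the runner frame; 32 mm above the worktop when up. Moves down with the catch. Surroundings: left of the runner stands the orange tool bag, 0.22 m tall, to y = -0.246; right of it, at y = -0.47, the bay's side wall, 72 mm high up to x = 0.488 and taller than the robot beyond that; swing in over the near edge.
- tray (a joint): Tray travel, m: starts at 0 to 0.02, 0.052 = home stop. About 1.5 N of friction; stays where it is left. Its handle bar meets the raised tooth at 0.028; beyond 0.048 the bar is past the tooth and the catch can rise behind it. The tray is a grey box 96 x 84 mm, side walls to 47 mm above the worktop, 0.5 kg, with a steel loop handle on the robot's side.
- push_face (a point): Middle of the near (robot-side) face of the tray's tall near wall, the face to push on towards the runner's +x; 45 mm above the worktop, at x = 60 mm + tray travel in the runner frame. The wall is 84 mm wide and reaches from 25 to 60 mm above the worktop.
- bar_mid (a point): Centre of the loop handle's bar, at x = -33 mm + tray travel in the runner frame. Bar and side arms have a 10 x 10 mm section, 25 to 35 mm above the worktop. The opening inside the loop, in which the catch lies, is 64 mm wide and 88 mm long from the bar to the tray's near wall.
- tray_floor (a point): Centre of the tray's inner floor (87 mm along x, 78 mm across), 28 mm above the worktop.
- union: Brass union half, 46 x 40 x 40 mm, loose, standing in the tray; origin at the centre of its underside, z up.
- bush: Brass reducing bush, 35 mm across, 30 mm high, loose, standing in the tray; origin at the centre of its underside, z up.
- cap: White screw cap, 37 mm across, 22 mm high, on the worktop beyond the tray; bystander.
- spanner: Adjustable spanner, 47 x 209 x 11 mm, lying on the left of the worktop; bystander.

How it is judged:
On the way, in this order (a step that is already met when the one before it is completed fails the run):
1. the catch is pressed down while the tray is still out (value of joint catch above 0.006 m and value of joint tray below 0.028 m), for 0.1 s.
2. the tray is home with the catch still held down (value of joint tray above 0.0485 m and value of joint catch above 0.004 m), for 0.1 s.
At the end, for the whole second after the job is handed in: The tray is home (joint over 0.046) with the catch sprung up behind its handle bar (catch under 2.5 mm pressed), everything at rest, and both brass fittings stand upright (within 0.25 rad) on the tray's floor (value of joint tray above 0.046 m and value of joint catch below 0.0025 m and velocity of joint tray between -0.005 and 0.005 m/s and angle between each of union, bush's own z axis and vertical below 0.25 rad and horizontal distance between each of union, bush and tray_floor below 0.05 m and z of each of union, bush in the frame of tray_floor below 0.008 m and linear speed of each of union, bush below 0.02 m/s); the robot touches nothing.
It fails at once if a brass fitting is lifted out of the tray or tipped over (z of any of union, bush in the frame of tray_floor above 0.015 m or angle between any of union, bush's own z axis and vertical above 0.6 rad).
It fails at once if the fingers handle a brass fitting (contact force between the fingers and union above 2 N or contact force between the fingers and bush above 2 N).
It fails at once if the cap or the spanner is moved or lifted (distance of any of cap, spanner from where it was at the start of the episode above 0.02 m).
It also fails if it takes over 32 s, if anything falls off the work surface, if the arm or the gripper's body presses on something with over 40 N, if the wrist force passes 120 N, or if a joint passes its speed limit or range.

## Working session

There is one attempt and no reset: what is moved stays moved. The work goes in short steps, Python scripts to look and compute and a tool call to move; the robot and the scene stay as the last step left them, time stands still between calls to the robot, and variables do not carry over. Pictures are saved under pics/ and viewed, at most 10 in all, crops included, and the job is handed in when it is done.

```bash
ls; mkdir -p pics; python3 - <<'E'
from station import bot, sensors, snapshot, sign_off
import cv2,numpy as np
s=sensors.observe(); print({k:np.round(v,3).tolist() for k,v in s.items()})
for n in("top","side"):
    d=snapshot(n); cv2.imwrite(f"pics/{n}0.png",d["color"]); np.savez(f"{n}0.npz",**d)
    print(n,d["fx"],d["fy"],d["cx"],d["cy"],np.round(d["camera_from_world"],3).tolist(),[k for k in d])
E
```

```text
pics
station.py
{'clock': 0.0, 'q': [1.002, 0.435, 0.025, 1.574, -0.012, 1.134, -0.075], 'joint_vel': [-0.0, -0.0, -0.0, -0.0, -0.001, -0.001, 0.001], 'joint_torque': [-0.001, -67.048, 1.024, -31.622, 0.015, 0.012, -0.0], 'position': [0.28, -0.558, 0.231], 'orientation': [0.973, 0.231, -0.0, -0.001], 'wrist_force': [0.033, 0.901, -0.088], 'torque': [0.016, -0.007, -0.029], 'grip_force': 0.0, 'gripper_width': 0.999}
top 451.45702172807637 451.45702172807637 275.2017532151534 212.29517905283046 [[0.022, -1.0, 0.014, -0.06], [0.988, 0.024, 0.156, -0.551], [-0.156, 0.011, 0.988, -1.359], [0.0, 0.0, 0.0, 1.0]] ['color', 'depth', 'fx', 'fy', 'cx', 'cy', 'camera_from_world']
side 484.87049514418214 484.87049514418214 281.92375714991573 212.19452751817047 [[0.89, -0.457, -0.014, -0.509], [0.358, 0.677, 0.643, -0.227], [-0.284, -0.577, 0.766, -1.211], [0.0, 0.0, 0.0, 1.0]] ['color', 'depth', 'fx', 'fy', 'cx', 'cy', 'camera_from_world']
```

View pics/top0.png

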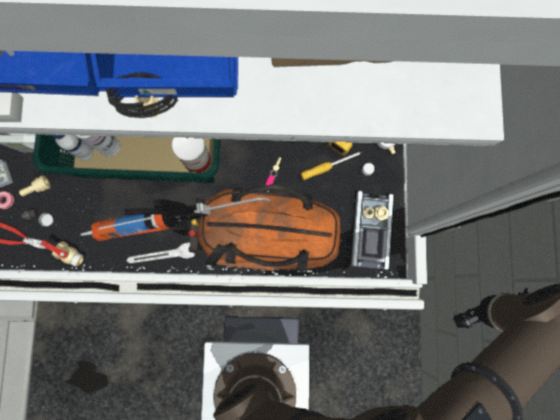

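View pics/side0.png

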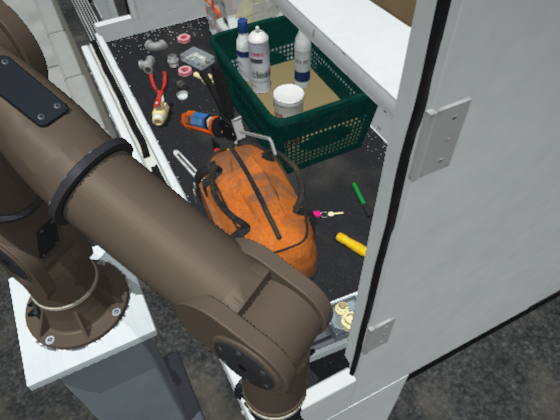

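```bash
cat >h.py <<'E'
import numpy as np
def ray(d,u,v,z):
    "world point where the pixel's ray meets height z"
    T=np.array(d["camera_from_world"]);R,t=T[:3,:3],T[:3,3]
    c=-R.T@t; r=R.T@np.array([(u-d["cx"])/d["fx"],-(v-d["cy"])/d["fy"],-1])
    return c+r*(z-c[2])/r[2]
def proj(d,p):
    q=np.array(d["camera_from_world"])@np.r_[p,1]
    return d["cx"]+d["fx"]*q[0]/-q[2], d["cy"]-d["fy"]*q[1]/-q[2]
def world(d):
    "world point for every pixel from the depth"
    T=np.array(d["camera_from_world"]);D=d["depth"];v,u=np.mgrid[:D.shape[0],:D.shape[1]]
    P=np.stack([(u-d["cx"])/d["fx"]*D,-(v-d["cy"])/d["fy"]*D,-D],-1)
    return (P-T[:3,3])@T[:3,:3]
E
python3 - <<'E'
import cv2,numpy as np
from h import *
d=np.load("top0.npz"); c=d["color"][180:280,335:435]
cv2.imwrite("pics/crop.png",cv2.resize(c,None,fx=6,fy=6,interpolation=cv2.INTER_CUBIC))
W=world(d)
for v in range(186,276,4): print(v,np.round(W[v,350:400:3,2]*1000).astype(int).tolist())
for p in [(358,230),(388,230),(372,200),(372,265)]: print(p,np.round(W[p[1],p[0]],3))
E
```

```text
186 [-2, 1, 0, 0, 1, -2, -5, 5, 4, -5, 3, 0, 0, 3, 0, 2, -1]
190 [3, 3, -2, -1, -4, 2, 0, 4, 1, 0, 1, -2, 2, -4, 1, -2, 5]
194 [7, 4, 0, 35, 24, 6, 5, -3, -4, -3, 3, -1, -1, -5, 4, 4, 1]
198 [4, 0, 2, 34, 29, 46, 49, 51, 7, 15, 11, 9, 7, 22, 34, 3, -3]
202 [2, -2, 4, 29, 40, 20, 26, 32, 34, 27, 30, 25, 35, 45, 31, 1, 4]
206 [-2, -2, 4, 31, 47, 29, 26, 28, 29, 24, 29, 1429, 30, 49, 32, 2, -5]
210 [-9, 4, 11, 31, 43, 50, 23, 48, 26, 57, 59, 53, 67, 51, 1, 6, 0]
214 [-6, 2, 15, 33, 47, 44, 31, 31, 42, 52, 51, 55, 63, 31, 0, -3, 1]
218 [1, 0, 21, 33, 50, 28, 31, 27, 27, 39, 61, 61, 53, 32, -3, -5, 1]
222 [-5, 0, 25, 28, 47, 27, 33, 29, 30, 31, 28, 26, 30, 35, 2, 3, 1]
226 [3, -1, 36, 35, 58, 60, 58, 59, 34, 31, 23, 26, 30, 28, 7, -2, 6]
230 [4, 1, 32, 30, 37, 10, 21, 16, 22, 21, 24, 32, 47, 32, -4, -3, 0]
234 [-2, 2, 37, 25, 37, 9, 21, 20, 22, 22, 4, 34, 35, 28, 2, -4, -4]
238 [2, 4, 38, 33, 36, 6, 23, 22, 17, 22, 11, 34, 32, 34, 2, 2, -2]
242 [3, -1, 34, 32, 6, 5, 25, 23, 19, 19, 4, 33, 23, 35, -7, -7, -2]
246 [3, 3, 38, 36, 7, 4, 20, 30, 22, 9, 8, 27, 26, 33, 0, -4, 1]
250 [0, 7, 27, 28, 9, 8, 35, 22, 21, 7, 6, 34, 34, 28, -3, 3, -3]
254 [1, 16, 33, 36, 9, 5, 10, 8, 21, 3, 6, 39, 31, -4, -3, 2, -1]
258 [1, 30, 29, 31, 36, 31, 35, 37, 39, 36, 8, 40, 38, 3, 3, 2, 2]
262 [2, 25, 27, 9, 5, 5, 7, 2, 5, 8, 6, 0, 34, -3, 1, 2, 4]
266 [0, 0, 4, 7, 4, 5, 0, 8, 9, 10, 8, 12, 35, -3, -1, -1, -2]
270 [1, -3, 7, 1, 1, -1, -1, -1, 1, 1, 4, 1, -6, -3, 4, -1, -3]
274 [-4, 4, -5, 7, -1, -4, 4, -3, -2, -3, 5, -1, -3, 1, -1, 0, 3]
(358, 230) [ 0.505 -0.307  0.034]
(388, 230) [ 0.507 -0.4    0.036]
(372, 200) [ 0.601 -0.352  0.032]
(372, 265) [ 0.398 -0.356  0.007]
```

View pics/crop.png

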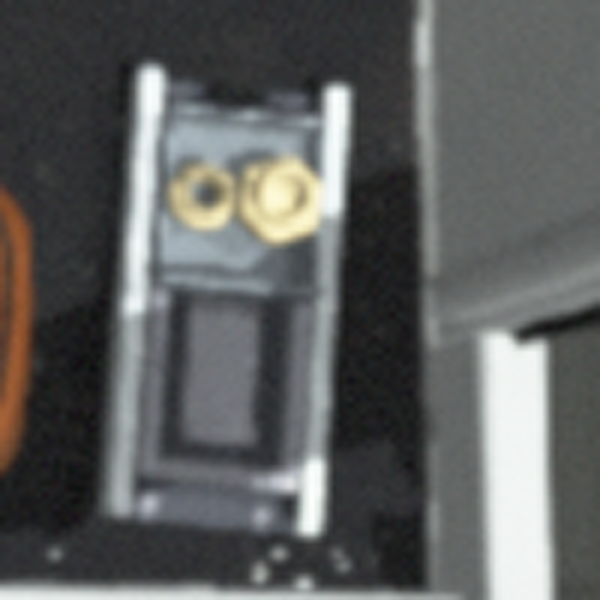

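```bash
python3 - <<'E'
import cv2,numpy as np
from h import *
from station import bot, sensors, snapshot, sign_off
from scipy.spatial.transform import Rotation as Ro
d=np.load("top0.npz")
P={k:ray(d,335+u/6-.5,180+v/6-.5,z) for k,(u,v,z) in dict(Lfar=(138,66,.033),Rfar=(352,86,.033),Rnear=(325,535,.033),Lnear=(103,515,.033),
 barL=(140,473,.035),barR=(300,485,.035),wallL=(165,283,.06),wallR=(315,292,.06),plNL=(182,440,.022),plNR=(255,447,.022)).items()}
for k,p in P.items(): print(k,p.round(3))
s=sensors.observe(); print(Ro.from_quat(s["orientation"]).as_matrix().round(3).tolist())
w=snapshot("wrist"); print(w["hand_eye"].round(3).tolist(),w["fx"])
E
```

```text
Lfar [ 0.63  -0.307  0.033]
Rfar [ 0.623 -0.42   0.033]
Rnear [ 0.387 -0.401  0.033]
Lnear [ 0.395 -0.287  0.033]
barL [ 0.417 -0.306  0.035]
barR [ 0.412 -0.388  0.035]
wallL [ 0.512 -0.314  0.06 ]
wallR [ 0.509 -0.391  0.06 ]
plNL [ 0.435 -0.33   0.022]
plNR [ 0.432 -0.368  0.022]
[[0.893, 0.449, -0.001], [0.449, -0.893, 0.001], [-0.0, -0.001, -1.0]]
[[0.001, 0.955, 0.295, 0.076], [1.0, -0.001, -0.001, 0.001], [-0.001, 0.295, -0.955, -0.142], [0.0, 0.0, 0.0, 1.0]] 347.2226330326758
```

Emit:
{"fn": "inch_along", "kwargs": {
  "motion": [0, 0, 0, 0, 0, 0, 0.183, 0, 0, 0, 0, 0, 0, 0.183, 0, 0, 0, 0, 0, 0, 0.183, 0, 0.02, -0.044, 0, 0, 0, 0, 0, 0.02, -0.044, 0, 0, 0, 0, 0, 0.02, -0.044, 0, 0, 0, 0, 0, 0.02, -0.044, 0, 0, 0, 0, 0, 0.02, -0.044, 0, 0, 0, 0, 0, 0, 0, 0, 0, 0, 0]
}}

```text
clock: 1.27
position: [0.401, -0.3435, 0.2312]
orientation: [0.999, -0.038, 0.0, -0.001]
wrist_force: [-0.5, -0.3, 0.6]
gripper_width: 0.003
grip_force: 0.0
```

```bash
python3 - <<'E'
from station import bot, sensors, snapshot, sign_off
import cv2,numpy as np
from scipy.spatial.transform import Rotation as Ro
s=sensors.observe(); w=snapshot("wrist")
T=np.eye(4);T[:3,:3]=Ro.from_quat(s["orientation"]).as_matrix();T[:3,3]=s["position"]
w["camera_from_world"]=np.linalg.inv(T@w["hand_eye"])
np.savez("w1.npz",**w); cv2.imwrite("pics/w1.png",w["color"]); print(s["position"],T[:3,:3].round(3).tolist(),s["wrist_force"])
E
```

```text
[ 0.40102798 -0.34345054  0.23121359] [[0.997, -0.076, 0.001], [-0.076, -0.997, 0.002], [0.001, -0.002, -1.0]] [-0.45863291 -0.31087957  0.59160982]
```

View pics/w1.png

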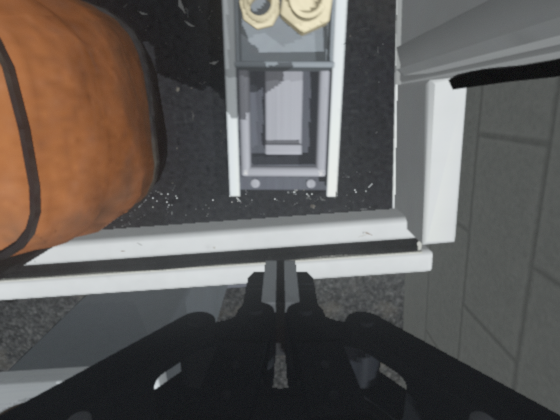

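```bash
python3 - <<'E'
import numpy as np
from h import *
d=np.load("w1.npz")
for k,(u,v,z) in dict(LN=(230,195,.033),RN=(337,195,.033),L1=(224,20,.033),R1=(346,20,.033),barNL=(246,178,.035),barNR=(322,178,.035),barFL=(255,168,.035),wallL=(240,67,.06),wallR=(331,67,.06),toothNL=(264,154,.032),toothNR=(300,154,.032),plFL=(266,80,.022),plFR=(301,80,.022),tip=(281,262,.231)).items(): print(k,ray(d,u,v,z).round(4))
E
```

```text
LN [ 0.3958 -0.2929  0.033 ]
RN [ 0.3877 -0.4006  0.033 ]
L1 [ 0.5532 -0.3062  0.033 ]
R1 [ 0.5451 -0.4127  0.033 ]
barNL [ 0.4123 -0.311   0.035 ]
barNR [ 0.4067 -0.386   0.035 ]
barFL [ 0.4216 -0.3209  0.035 ]
wallL [ 0.5113 -0.3187  0.06  ]
wallR [ 0.5055 -0.3946  0.06  ]
toothNL [ 0.4341 -0.3307  0.032 ]
toothNR [ 0.4315 -0.3658  0.032 ]
plFL [ 0.5021 -0.3382  0.022 ]
plFR [ 0.4996 -0.3713  0.022 ]
tip [ 0.4108 -0.3453  0.231 ]
```

Emit:
{"fn": "inch_along", "kwargs": {
  "motion": [0, 0.039, 0.0015, 0, 0, 0, 0, 0, 0.039, 0.0015, 0, 0, 0, 0, 0, 0, 0, 0.05, 0, 0, 0, 0, 0, 0, 0.05, 0, 0, 0, 0, 0, 0, 0.05, 0, 0, 0, 0, 0, 0, 0.035, 0, 0, 0, 0, 0, 0, 0, 0, 0, 0]
}}

```text
clock: 2.2
position: [0.4734, -0.3572, 0.0437]
orientation: [0.999, -0.042, -0.003, -0.001]
wrist_force: [-0.5, -0.7, 0.0]
gripper_width: -0.004
grip_force: 0.0
```

```bash
python3 - <<'E'
from station import bot, sensors, snapshot, sign_off
import cv2
cv2.imwrite("pics/w2.png",snapshot("wrist")["color"])
E
```

```text
(no output)
```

View pics/w2.png

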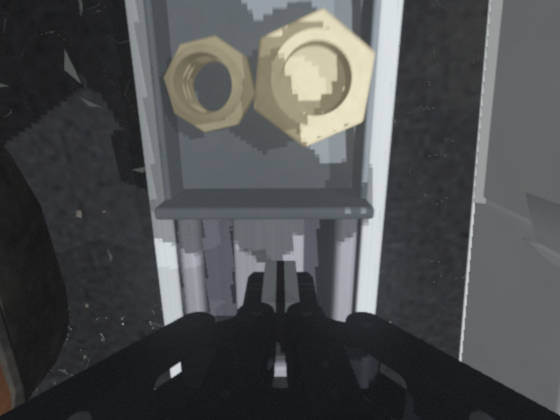

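Emit:
{"fn": "inch_along", "kwargs": {
  "motion": [0, 0.002, -0.004, 0.01, 0, 0, 0, 0, 0, 0, 0.01, 0, 0, 0, 0, 0, 0, 0.005, 0, 0, 0, 0, 0, 0, 0.004, 0, 0, 0, 0, 0, 0, 0, 0, 0, 0, 0, 0, 0, 0, 0, 0, 0]
}}

```text
clock: 3.0
position: [0.4786, -0.3531, 0.0177]
orientation: [0.999, -0.042, 0.0, 0.0]
wrist_force: [-0.4, 2.5, 4.5]
gripper_width: -0.001
grip_force: 2.4
```

Emit:
{"fn": "inch_along", "kwargs": {
  "motion": [0, 0, 0, 0.002, 0, 0, 0, 0, 0, 0, 0.0025, 0, 0, 0, 0, 0, 0, 0, 0, 0, 0, 0, 0, 0, 0, 0, 0, 0, 0, 0, 0, 0, 0, 0, 0]
}}

```text
clock: 3.62
position: [0.4786, -0.3531, 0.0134]
orientation: [0.999, -0.042, 0.0, 0.0]
wrist_force: [-0.6, 1.5, 7.6]
gripper_width: 0.002
grip_force: 3.7
```

Emit:
{"fn": "inch_along", "kwargs": {
  "motion": [0, 0, 0, 0.0008, 0, 0, 0, 0, 0.005, 0, 0, 0, 0, 0, 0, 0.005, 0, 0, 0, 0, 0, 0, 0.005, 0, 0, 0, 0, 0, 0, 0.005, 0, 0, 0, 0, 0, 0, 0.004, 0, 0, 0, 0, 0, 0, 0.004, 0, 0, 0, 0, 0, 0, 0, 0, 0, 0, 0, 0]
}}

```text
clock: 4.62
position: [0.5049, -0.3561, 0.0122]
orientation: [0.999, -0.042, -0.001, 0.0]
wrist_force: [-5.0, 1.0, 8.8]
gripper_width: 0.007
grip_force: 4.0
```

Emit:
{"fn": "inch_along", "kwargs": {
  "motion": [0, 0.004, 0, 0, 0, 0, 0, 0, 0.004, 0, 0, 0, 0, 0, 0, 0.004, 0, 0, 0, 0, 0, 0, 0.004, 0, 0, 0, 0, 0, 0, 0.004, 0, 0, 0, 0, 0, 0, 0.003, 0, 0, 0, 0, 0, 0, 0, 0, 0, 0, 0, 0]
}}

```text
clock: 5.5
position: [0.5276, -0.358, 0.0122]
orientation: [0.999, -0.042, -0.001, 0.0]
wrist_force: [-5.8, 0.7, 7.7]
gripper_width: 0.001
grip_force: 4.0
```

Emit:
{"fn": "inch_along", "kwargs": {
  "motion": [0, 0.002, 0, 0, 0, 0, 0, 0, 0.002, 0, 0, 0, 0, 0, 0, 0.002, 0, 0, 0, 0, 0, 0, 0.001, 0, 0, 0, 0, 0, 0, 0, 0, 0, 0, 0, 0, 0, 0, 0, 0, 0, 0, 0]
}}

```text
clock: 6.25
position: [0.5291, -0.3582, 0.0118]
orientation: [0.999, -0.043, -0.006, -0.001]
wrist_force: [-23.1, 5.9, 20.8]
gripper_width: -0.002
grip_force: 5.3
```

```bash
python3 - <<'E'
from station import bot, sensors, snapshot, sign_off
import cv2,numpy as np
from scipy.spatial.transform import Rotation as Ro
from h import *
s=sensors.observe(); w=snapshot("wrist")
T=np.eye(4);T[:3,:3]=Ro.from_quat(s["orientation"]).as_matrix();T[:3,3]=s["position"]
w["camera_from_world"]=np.linalg.inv(T@w["hand_eye"]); np.savez("w3.npz",**w)
t=snapshot("top")["color"][180:280,335:435]
cv2.imwrite("pics/c3.png",np.hstack([cv2.resize(w["color"],(500,400))[:,:],cv2.resize(t,(300,400)) ]))
E
```

```text
(no output)
```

View pics/c3.png

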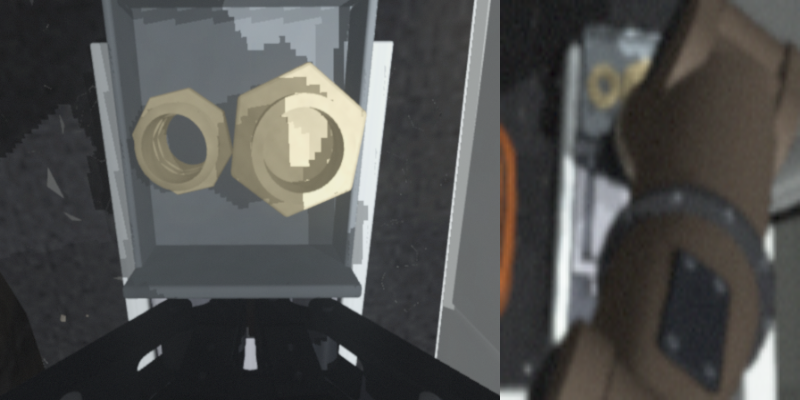

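```bash
python3 - <<'E'
import numpy as np
from h import *
d=np.load("w3.npz");e=np.array([.9968,-.0795]);o=np.array([.4335,-.349])
for k,(u,v,z) in dict(wall_n=(274,311,.06),wall_n2=(274,303,.06),railL=(112,44,.033),railR=(432,42,.033)).items():
    p=ray(d,u*1.0,v,z); print(k,p.round(4),((p[:2]-o)@e).round(4))
E
```

```text
wall_n [ 0.5458 -0.3585  0.06  ] 0.1127
wall_n2 [ 0.5486 -0.3587  0.06  ] 0.1156
railL [ 0.6288 -0.3144  0.033 ] 0.192
railR [ 0.6209 -0.4146  0.033 ] 0.192
```

Emit:
{"fn": "inch_along", "kwargs": {
  "motion": [0, -0.004, 0, 0, 0, 0, 0, 0, -0.004, 0, 0, 0, 0, 0, 0, -0.004, 0, 0, 0, 0, 0, 0, 0, 0, 0, 0, 0, 0, 0, 0, 0, -0.006, 0, 0, 0, 0, 0, 0, -0.006, 0, 0, 0, 0, 0, 0, -0.02, 0, 0, 0, 0, 0, 0, -0.04, 0, 0, 0, 0, 0, 0, -0.05, 0, 0, 0, 0, 0, 0, 0, 0, 0, 0]
}}

```text
clock: 7.6
position: [0.5262, -0.3586, 0.1392]
orientation: [0.999, -0.042, 0.003, 0.002]
wrist_force: [0.8, 0.2, -0.9]
gripper_width: 0.0
grip_force: 0.0
```

Emit:
{"fn": "inch_along", "kwargs": {
  "motion": [0, -0.05, 0, -0.03, 0, 0, 0, 0, -0.05, 0, -0.02, 0, 0, 0, 0, 0, 0, 0, 0, 0, 0, 0, 0, 0, 0, 0, 0, 0]
}}

```text
clock: 8.1
position: [0.4247, -0.3484, 0.1842]
orientation: [0.999, -0.042, 0.0, -0.0]
wrist_force: [0.7, 0.7, -0.0]
gripper_width: -0.0
grip_force: 0.0
```

```bash
python3 - <<'E'
from station import bot, sensors, snapshot, sign_off
import cv2,numpy as np
from scipy.spatial.transform import Rotation as Ro
from h import *
s=sensors.observe(); w=snapshot("wrist")
T=np.eye(4);T[:3,:3]=Ro.from_quat(s["orientation"]).as_matrix();T[:3,3]=s["position"]
w["camera_from_world"]=np.linalg.inv(T@w["hand_eye"]); np.savez("w4.npz",**w)
W=world(w);e=np.array([.9968,-.0795]);o=np.array([.4335,-.349])
for x in (.004,.007,.02,.04,.06,.08):
    u,v=map(round,proj(w,np.r_[o+e*x,.03])); print(x,u,v,(np.median(W[v-1:v+2,u-2:u+3,2])*1000).round(1))
cv2.imwrite("pics/w4.png",w["color"])
E
```

```text
0.004 279 183 32.1
0.007 279 180 31.6
0.02 279 165 34.2
0.04 279 141 21.7
0.06 279 116 21.4
0.08 279 90 21.7
```

View pics/w4.png

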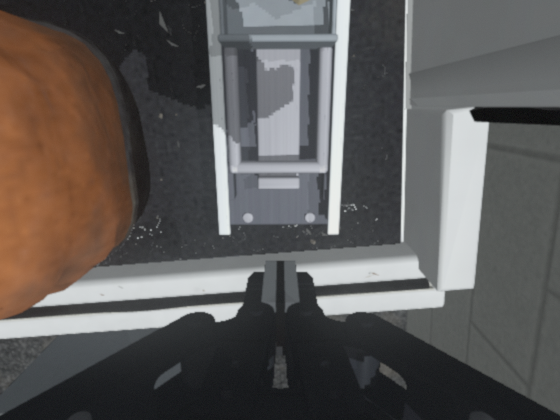

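The picture shows the bar (row ~168) past the tooth (row ~183). The depth readings put the tooth top at 32 mm and the plate at 22 mm, so the catch is fully up. The fittings stood upright in the last view that showed them whole, and the arm is clear.

```bash
python3 -c "
from station import bot, sensors, snapshot, sign_off
print(sign_off())"
```

```text
the job is handed in; nothing more can be done
None
```

The tray is home with the catch sprung up behind its handle bar. The job was handed in at about 8 s of the 32 s limit with the arm clear, but sign-off returned no verdict.

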